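Open the water bottle and swing the tap spout over it

TASK

Get the water bottle ready to be filled: take the loose wooden cap off it and set it down, not drop it, top side up and flat in the sloping white tray under the dish rack's wire shelf. Then swing the tap's spout round so that its outlet is wholly over the open mouth of the bottle, and let go. Leave the bottle standing where it is, and do not disturb the mug and the tumbler.

Things in the scene. Friction and masses are not known exactly. Their poses are not given: they have to be found in the camera images.
- tap: Fixed steel tap. Origin on the counter, on the vertical axis of the pillar, which is also the spout's hinge axis. z up; at joint 0 the spout points along the tap's -x (roughly to the robot). Base flange radius 30 mm, pillar radius 15 mm, hinge collar radius 18 mm with its top 253 mm high. A fixed handle sticks out to +x, 73 mm from the axis, up to 175 mm high.
- spout (a joint): Swing of the spout about the vertical tap axis, rad. 0: along the tap's -x; positive is counter-clockwise seen from above (from pointing at the robot towards the robot's right, -y). Range -1.5 to 1.5, starts at 0.85 to 1.2. No spring, stays where it is left; friction about 0.2 N m (some 1.5 N at spout_grip).
- spout_grip (a point): Point on the axis of the spout's level steel tube, 150 mm from the hinge axis, 235 mm above the counter: a good place to pinch or push. The tube is 22 mm in diameter (top at 246 mm) and level from the hinge to 200 mm out.
- spout_outlet (a point): Centre of the lower end of the spout's outlet, a vertical pipe 18 mm in diameter that hangs from the end of the tube, 200 mm from the hinge axis. This end is 188 mm above the counter: 23 mm above the rim of the open bottle, but it would strike the cap's fin if the cap were on.
- bottle: Wide-mouthed metal bottle, about 0.5 kg, standing loose on the counter: body 90 mm in diameter to height 125 mm, shoulder to 145 mm, neck 60 mm in outer diameter, 165 mm tall in all. Origin: centre of its underside, z up. It stands 192 to 207 mm from the hinge axis, so the spout's arc passes over its mouth.
- bottle_mouth (a point): Centre of the bottle's mouth at the rim, 165 mm above its underside. The opening is 52 mm in diameter.
- cap: Loose wooden cap, about 90 g: round, 74 mm in diameter, 20 mm high, its skirt hanging 14 mm round the neck with 3 mm play. On top an upright grip fin, 50 mm long (cap's x), 14 mm thick (its y), 30 mm tall. Origin: centre of the skirt's lower edge, z up; round top at z = 20 mm, fin from 20 to 50 mm. Starts 151 mm above the counter; not screwed, lifts straight off.
- cap_tray: White tray fixed in the rack, sloping 35 degrees down to the rack's front. Outside 106 mm square, inside 96 mm, walls 18 mm high, floor 5 mm thick. Origin: centre of its underside, 72 mm above the counter. z: out of the tray, leaning 35 degrees from vertical towards the rack's front; x up the slope; y level. A cap lying in it has its origin at z = 5 mm.
- rack: Fixed black wire rack. Origin on the counter below the tray's origin; x points to its back, y along it. A wire shelf 240 mm above the counter overhangs the tray: it spans x -20 to 150 mm, y -130 to 130 mm, with a plate on its back half; so the tool must come in from the front along the tray's z axis, not from above. Posts at y = -130 and 130 mm (x 45 and 150), feet forward to x = -76 mm.
- mug: Bystander: white mug, 80 mm in diameter, 90 mm tall, loose on the counter. Origin: centre of its underside.
- tumbler: Bystander: tumbler of green glass, 68 mm in diameter, 100 mm tall, loose on the counter. Origin: centre of its underside.
Not all that is in view belongs to the job. There is more than one size of the cap; the one meant has the size given above.

How it is judged:
By the outcome, as a careful person would: the job done as asked, in the order asked, and still so for the second after the job is handed in, with the robot touching nothing.
It also fails if it takes over 58 s, if anything falls off the work surface, if the arm or the gripper's body presses on something with over 40 N, if the wrist force passes 120 N, or if a joint passes its speed limit or range.

ROBOT

A 7-joint arm with a two-finger parallel gripper is mounted at the origin on the work surface. World frame = base frame: x ahead of the robot, y to its left, z up, the work surface at z = 0. Lengths are in m, angles in rad, forces in N, time in s.
With the tool pointing down it reaches from about 0.4 to 0.85 m from the base axis. Payload 6.9 kg.
Tool frame: the origin (TCP) lies at the very end of the fingers, on their centre line; the grasp point (between the pads) lies behind it (robot.grip_point_offset is the z of the grasp point in the tool frame, in m); z points along the fingers, y is the line along which they close (so a half turn about z gives the same grasp; the last joint's range is limited). The gripper opens to 85 mm and grips with 20 to 120 N. Pads are 22 mm wide; open, the fingers measure 114 mm over their backs; the gripper's body (76 mm by 85 mm) begins 54 mm behind the grasp point. The pads swing forward as they close: fully open they stand 13 mm farther back than shut.
Start: joints at [1.407, 0.507, -0.238, 1.5, 0.126, 1.149, -0.155], TCP at [0.167, -0.602, 0.231] pointing down, gripper open.
Joint ranges: [-3.08, 3.08], [-0.24, 2.05], [-1.43, 1.35], [0, 2.5], [-1.52, 4.66], [0.17, 1.96], [-2.89, 2.89]. Speed limits (rad/s): [2.39, 2.39, 3.14, 3.14, 3.14, 3.14, 3.14].

INTERFACE

Orientations are given as a rotation vector (axis times angle).
In Python, from cell import sensors, optics, ticket, nets, robot gives the robot as it stands. The module is installed in compiled form; this text tells all that it offers.
- The arm moves only by the shell command python3 -m inch 'ROWS' [OPENING]. ROWS is JSON, a list of rows, each an object with "delta_pos": the shift along the tool's x, y, z in cm, a list of three; "yaw": the turn about the tool's z in degrees. A call has 1 to 20 rows; each row is the pose to reach, as a shift and turn from the pose commanded when the call began, along the tool's axes at that moment; what a row does not reach only later rows make up. A row lasts 1/8 s, in which the tool goes at most 62.5 mm and 10.7 degrees, less where a joint would pass 70% of its speed; a pose out of reach is approached as far as the arm can. A call with a gripper value outside its range is refused whole. OPENING is the opening, from 0 (shut) to 1 (fully open), set as the call begins (- or left out, the last holds). The fingers move at their own pace and stop on an object; the grip force is fixed at half the most. Time passes only in rows, so rows that repeat a pose let the fingers close. It gives the time, the measured TCP pose, the force, the opening and the grip force at its end, in the units of the state.
- sensors.state(): the state, without advancing time (a new reading comes with each control period).
- optics.snapshot(name): name is "scene" or "top" or "wrist"; returns the picture (384x512x3 uint8, red, green, blue); there is no depth.
- optics.get_calibration(name): a dict with "intrinsics" (3x3 intrinsics, pixels), "k1" (the pictures are not rectified: a ray, as slopes to the right and down, at radius r is drawn at 1 + k1 r^2 times it, then the intrinsics apply), "rvec" (rotation vector, rad) and "tvec" (3), from world to camera coordinates, as OpenCV has them; the wrist camera has in their place "mount" (4x4, takes a point from camera to tool coordinates, whose origin is the TCP and whose axes are the flange's). Camera axes: x right, y down, z forward; pixel columns grow to the right and rows downward; lengths in m; the calibration is good to about 2 mm. A picture is of the moment at which its call begins: read the wrist's pose just before it. get_calibration takes no time and is no camera call.
- ticket.close_job(): hands the job in; it is judged then, once.
Trained networks look in the newest picture that a camera, given by its name, has taken for a name from the list of things; names that differ only in an ending like _2 or _b are one class to them, and where a whole thing is asked for, a point or a joint stands for the part that bears it (a point fixed in the world has none). Each returns a list of dicts, best first, with "score" (0 to 1); they miss things now and then, are a little off and sometimes report something else, mostly with a low value. They report only what shows in the picture. A call takes as long as a camera call. They do not tell look-alikes from the thing itself.
- nets.recognise(camera, label): "position" ([x, y, z] in m, in the coordinates of the camera as it stood for that picture, good to about 4 mm: the middle of the surface that is visible of it).
- nets.tip_of(camera, label): "position" ([x, y, z] in m, in the coordinates of the camera as it stood for that picture, good to about 4 mm: a listed point, or the origin of a listed thing).
The state is a dict: "time": time; "joints": joint angles; "dq": joint speeds; "tau": joint torques, N m; "eef_pos": TCP position; "orientation": TCP orientation; "wrist_force": force on the tool from outside, world axes, zero at the start; "moment": the same for the moment, N m; "gripper_width": opening from 0.0 (shut) to 1.0 (fully open); "grip_force": force on a finger pad.
Only numpy, scipy, OpenCV 4.12 (cv2) and the standard library are available. Lean on these libraries where they do the work, as an engineer would, in place of code of your own. Each camera call takes 0.05 s, during which the arm holds its last target. There are 200 camera calls.

## Working session

There is one attempt and no reset: what is moved stays moved. The work goes in short steps, Python scripts to look and compute and a shell command to move; the robot and the scene stay as the last step left them, time stands still between calls to the robot, and variables do not carry over. Pictures are saved under pics/ and viewed, at most 10 in all, crops included, and the job is handed in when it is done.

```bash
mkdir -p pics
cat > h.py <<'E'
import numpy as np, cv2
from scipy.spatial.transform import Rotation as R
from cell import sensors, optics, ticket, nets, robot
def cam2world(name, st=None):
    c=optics.get_calibration(name)
    if 'mount' in c:
        st=st or sensors.state(); T=np.eye(4); T[:3,:3]=R.from_rotvec(st['orientation']).as_matrix(); T[:3,3]=st['eef_pos']
        return T@np.array(c['mount'])
    T=np.eye(4); T[:3,:3]=R.from_rotvec(np.ravel(c['rvec'])).as_matrix(); T[:3,3]=np.ravel(c['tvec'])
    return np.linalg.inv(T)
def project(name,P,st=None):
    c=optics.get_calibration(name); K=np.array(c['intrinsics'])
    T=np.linalg.inv(cam2world(name,st)); p=np.atleast_2d(P)@T[:3,:3].T+T[:3,3]
    s=p[:,:2]/p[:,2:]; s=s*(1+c['k1']*(s**2).sum(1,keepdims=True)); return s@K[:2,:2].T+K[:2,2]
def find(cam,label,f='tip_of',T=None):
    T=cam2world(cam) if T is None else T
    return [(np.round(T[:3,:3]@np.array(d['position'])+T[:3,3],4).tolist(),round(d['score'],2)) for d in getattr(nets,f)(cam,label)]
def save(n,im): cv2.imwrite('pics/'+n+'.png',im[:,:,::-1])
def pose():
    s=sensors.state(); return np.array(s['eef_pos']),R.from_rotvec(s['orientation']).as_matrix(),s
E
python3 - <<'E'
from h import *
a=optics.snapshot('scene');
ra={}
for l in ['tap','spout_grip','spout_outlet','bottle','bottle_mouth','cap','cap_tray','rack','mug','tumbler']: 
    r=find('scene',l); print('scene',l,r); 
b=optics.snapshot('top')
for l in ['tap','spout_grip','spout_outlet','bottle','bottle_mouth','cap','cap_tray','rack','mug','tumbler']: 
    print('top',l,find('top',l))
save('scene',a);save('top',b)
p,Rm,s=pose(); print(p,Rm.round(3),s['time'],s['gripper_width'],robot.grip_point_offset)
for n in ['scene','top']: print(n,cam2world(n).round(3).tolist())
E
```

```text
scene tap [([0.6649, -0.0569, 0.0018], 0.71)]
scene spout_grip [([0.5818, -0.1793, 0.234], 0.73)]
scene spout_outlet [([0.55, -0.2209, 0.1857], 0.57)]
scene bottle [([0.4746, -0.0726, -0.0], 0.7)]
scene bottle_mouth [([0.4703, -0.076, 0.1662], 0.82), ([0.7525, 0.1043, 0.0029], 0.51)]
scene cap [([0.458, 0.0506, -0.0011], 0.93), ([0.3304, -0.0807, -0.0012], 0.81), ([0.47, -0.0733, 0.1523], 0.66)]
scene cap_tray [([0.5189, 0.3022, 0.0744], 0.76)]
scene rack [([0.5157, 0.2991, -0.001], 0.95)]
scene mug [([0.429, -0.3518, -0.0014], 0.89)]
scene tumbler [([0.7545, 0.1017, 0.0015], 0.62), ([0.4738, -0.0772, 0.163], 0.19)]
top tap [([0.6634, -0.0611, -0.0002], 0.75)]
top spout_grip [([0.5818, -0.1809, 0.235], 0.63)]
top spout_outlet [([0.5506, -0.2224, 0.1846], 0.92)]
top bottle [([0.5145, 0.3012, 0.0694], 0.71), ([0.4746, -0.0777, -0.0028], 0.59)]
top bottle_mouth [([0.4697, -0.0767, 0.1654], 0.69)]
top cap [([0.3354, -0.0835, -0.0], 0.92), ([0.457, 0.0481, -0.003], 0.91), ([0.474, -0.0723, 0.1509], 0.81)]
top cap_tray [([0.5167, 0.3017, 0.0742], 0.83), ([0.58, -0.1835, 0.2344], 0.68)]
top rack [([0.5174, 0.2965, -0.0031], 0.93)]
top mug [([0.4341, -0.3525, -0.0001], 0.94)]
top tumbler [([0.516, 0.2914, -0.0029], 0.65), ([0.7537, 0.1064, -0.0009], 0.55)]
[ 0.16652717 -0.60238962  0.23126562] [[ 0.964  0.266 -0.   ]
 [ 0.266 -0.964  0.   ]
 [-0.    -0.    -1.   ]] 1.1 1.0025816149147173 -0.0187
scene [[-0.485, 0.695, -0.531, 0.988], [0.874, 0.385, -0.295, 0.212], [-0.001, -0.607, -0.795, 0.777], [0.0, 0.0, 0.0, 1.0]]
top [[-0.019, -0.984, 0.178, 0.408], [-1.0, 0.015, -0.022, -0.015], [0.019, -0.178, -0.984, 1.049], [0.0, 0.0, 0.0, 1.0]]
```

View pics/top.png

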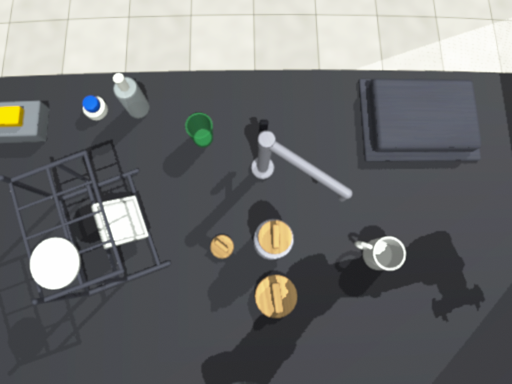

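View pics/scene.png

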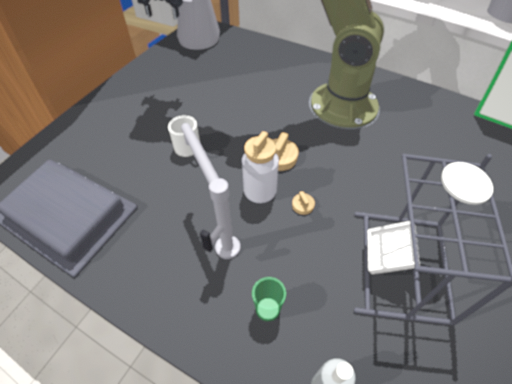

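Top view: the cap on the bottle is at (275,237). The look-alikes are a small cap on the counter at (222,246) and a large cap on the counter at (276,297). The mug is at (385,252), the tumbler at (200,130), the tray at (122,222) and the spout outlet at (346,193). I choose the cap at (275,237), on the bottle. Next come a close crop and the rack's axes.

```bash
python3 -m inch 2>&1 | head -20
python3 - <<'E'
from h import *
b=cv2.imread('pics/top.png')[:,:,::-1]; a=cv2.imread('pics/scene.png')[:,:,::-1]
c1=cv2.resize(b[200:325,190:320],None,fx=3,fy=3,interpolation=cv2.INTER_CUBIC)
c2=cv2.resize(b[140:310,0:180],None,fx=2.2,fy=2.2,interpolation=cv2.INTER_CUBIC)
h=375; o=np.zeros((h,c1.shape[1]+c2.shape[1],3),np.uint8); o[:min(h,c1.shape[0]),:c1.shape[1]]=c1[:h]; o[:c2[:h].shape[0],c1.shape[1]:]=c2[:h]
save('crop1',o)
# expected px of cap dia at bottle
for P,n in [([.472,-.074,.171],'bottlecap'),([.457,.049,.02],'small'),([.333,-.082,.02],'big')]:
    P=np.array(P); q=project('top',[P-[0,.037,0],P+[0,.037,0]]); print(n,q.round(1).tolist())
E
```

```text
invalid input
bottlecap [[291.7, 235.3], [257.8, 235.9]]
small [[237.1, 246.6], [208.0, 247.1]]
big [[290.2, 295.3], [260.6, 296.0]]
```

View pics/crop1.png

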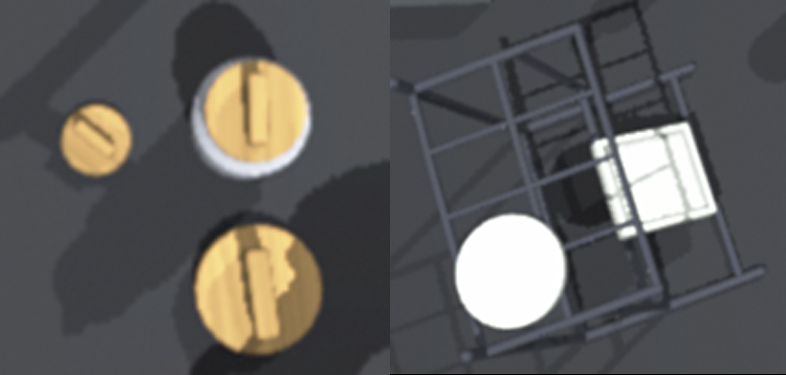

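Crop: the bottle cap (top view (275,237)) is about 35 px wide, and a 74 mm cap should be 34 px there. The big one is about 42 px against 30 expected, the small one about 24 px against 29, so the bottle cap is the right one. The tray's low side faces right in the image (rack front). The rows only offer a vertical tool, so I'll fit the rack pose and check the camera mount before planning.

```bash
python3 - <<'E'
from h import *
from scipy.optimize import least_squares
px=lambda L:np.array([((x-390)/2.2,140+y/2.2) for x,y in L])
obs=px([(690,125),(716,212),(592,143),(622,238),(580,25),(660,292),(413,92),(470,355)])
c,s=np.cos(np.radians(35)),np.sin(np.radians(35))
t=lambda x,y,z:[x*c-z*s,y,.072+x*s+z*c]
M=np.array([t(-.053,-.053,.018),t(-.053,.053,.018),t(.053,-.053,.018),t(.053,.053,.018),[-.02,-.13,.24],[-.02,.13,.24],[.15,-.13,.24],[.15,.13,.24]])
def W(p): return M@R.from_euler('z',p[2]).as_matrix().T+[p[0],p[1],0]
f=lambda p:(project('top',W(p))-obs).ravel()
for idx in [slice(0,8),slice(0,4)]:
    r=least_squares(lambda p:f(p).reshape(-1,2)[idx].ravel(),[.517,.3,1.97]); print(r.x.round(4),np.degrees(r.x[2]),r.fun.reshape(-1,2).round(1).tolist())
print(np.array(optics.get_calibration('wrist')['mount']).round(3).tolist(), sensors.state()['joints'])
E
python3 -m inch '[{"delta_pos":[0,0,-6],"yaw":0},{"delta_pos":[2,-2,-12],"yaw":0},{"delta_pos":[6,-6,-15],"yaw":0},{"delta_pos":[10,-10,-15],"yaw":0},{"delta_pos":[14,-14,-15],"yaw":0},{"delta_pos":[18,-18,-15],"yaw":0},{"delta_pos":[22,-22,-15],"yaw":0},{"delta_pos":[26,-26,-15],"yaw":0},{"delta_pos":[30,-30,-15],"yaw":0},{"delta_pos":[34,-34,-15],"yaw":0},{"delta_pos":[38,-38,-15],"yaw":0},{"delta_pos":[41,-40,-15],"yaw":0},{"delta_pos":[42,-42.5,-15],"yaw":0},{"delta_pos":[42,-42.5,-15],"yaw":0},{"delta_pos":[42,-42.5,-15],"yaw":0}]'
```

```text
[0.5146 0.2995 1.8944] 108.54169356012207 [[-1.2, 0.3], [-0.7, 0.8], [1.4, -0.1], [0.0, -0.5], [-0.5, 2.2], [-2.6, 0.1], [-0.3, -1.7], [3.9, -0.8]]
[0.5148 0.2992 1.9047] 109.13164133012373 [[-1.4, 0.1], [-0.5, 0.5], [1.3, 0.0], [0.4, -0.5]]
[[0.0, -0.946, -0.324, 0.084], [1.0, -0.0, 0.001, -0.002], [-0.001, -0.324, 0.946, -0.143], [0.0, 0.0, 0.0, 1.0]] [ 1.40653108  0.50750699 -0.23758814  1.5002133   0.12571105  1.14889755
 -0.1548303 ]
time: 2.98
eef_pos: [0.4579, -0.0817, 0.3813]
orientation: [3.112, 0.421, -0.0]
wrist_force: [0.1, -0.4, -0.5]
gripper_width: 1.003
grip_force: 0.0
```

Run:
```python
from h import *
p,Rm,s=pose(); T=cam2world('wrist',s)
im=optics.snapshot('wrist'); save('w1',im)
for l in ['cap','bottle_mouth','bottle']: print(l,find('wrist',l,T=T))
print(s['eef_pos'],Rm.round(3).tolist())
np.save('w1T.npy',T)
```

```text
cap [([0.4599, 0.0527, 0.0014], 0.95), ([0.4705, -0.0761, 0.1505], 0.89), ([0.3304, -0.0824, -0.0066], 0.88), ([0.428, -0.3513, -0.0003], 0.21)]
bottle_mouth [([0.5161, 0.3003, 0.0726], 0.47)]
bottle [([0.4722, -0.0716, 0.0026], 0.88)]
[ 0.45788619 -0.08173313  0.38130705] [[0.964, 0.266, -0.0], [0.266, -0.964, -0.001], [-0.0, 0.001, -1.0]]
```

View pics/w1.png

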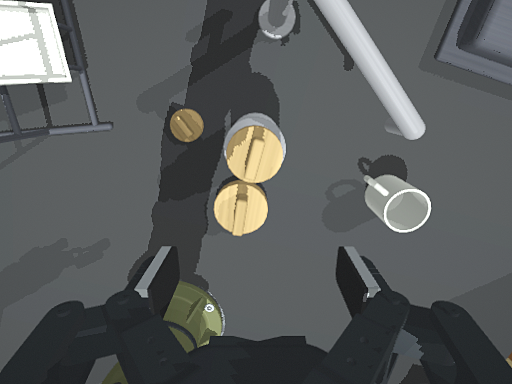

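The wrist view shows the target cap at (255,153), with its fin running from about (263,130) to (248,180). The fingers are at the bottom, and the spout is clear at the upper right. I'll enlarge the fin to get its angle.

Run:
```python
from h import *
im=cv2.imread('pics/w1.png')[:,:,::-1]
c=cv2.resize(im[105:205,205:305],None,fx=5.8,fy=5.8,interpolation=cv2.INTER_CUBIC)
# overlay predicted fin top for yaws
p,Rm,s=pose()
cap=np.array([.4717,-.0752,.1505])
c=c.copy()
for yaw,col in [(-5,(255,0,0)),(0,(0,255,0)),(5,(0,0,255))]:
    P=np.array([[x,y,.05] for x,y in [(-.025,-.007),(.025,-.007),(.025,.007),(-.025,.007)]])@R.from_euler('z',yaw,degrees=True).as_matrix().T+cap
    q=((project('wrist',P,s)-[205,105])*5.8).astype(np.int32); cv2.polylines(c,[q.reshape(-1,1,2)],True,col,1)
a=np.linspace(0,2*np.pi,60); q=((project('wrist',cap+np.c_[.037*np.cos(a),.037*np.sin(a),0*a+.02],s)-[205,105])*5.8).astype(np.int32); cv2.polylines(c,[q.reshape(-1,1,2)],True,(255,0,255),1)
save('crop2',c)
```

```text
(no output)
```

View pics/crop2.png

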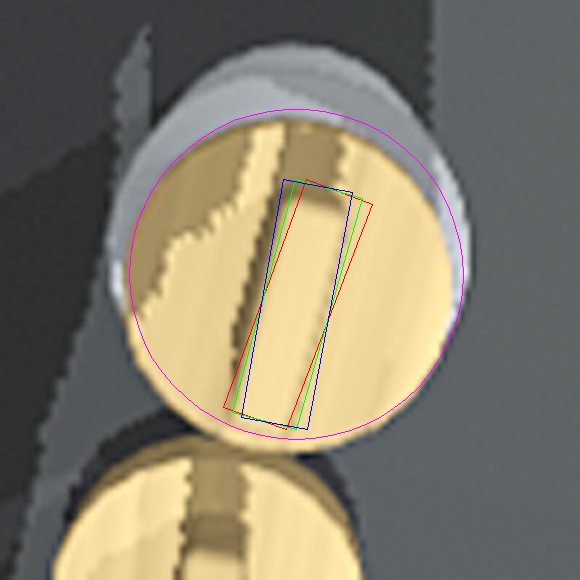

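The fin lies at about +5° yaw (the blue outline matches it) and the cap centre is at about (0.470,-0.074). I'll grip the fin's far end, which becomes its downhill end in the tray. That keeps the vertical gripper in front of the shelf and lets the cap pivot in the pads.

```bash
python3 -m inch '[{"delta_pos":[2,0,4],"yaw":5},{"delta_pos":[3.8,0,9],"yaw":10},{"delta_pos":[3.8,0,14],"yaw":10.4},{"delta_pos":[3.8,0,17],"yaw":10.4},{"delta_pos":[3.8,0,19],"yaw":10.4},{"delta_pos":[3.8,0,20.5],"yaw":10.4},{"delta_pos":[3.8,0,20.5],"yaw":10.4},{"delta_pos":[3.8,0,20.5],"yaw":10.4}]'
python3 - <<'E'
from h import *
p,Rm,s=pose();T=cam2world('wrist',s)
save('w2',optics.snapshot('wrist')); print(find('wrist','cap',T=T),p,Rm.round(3).tolist(),s['wrist_force'])
E
```

```text
time: 4.18
eef_pos: [0.4953, -0.0708, 0.177]
orientation: [3.138, 0.138, 0.002]
wrist_force: [0.0, 0.8, 0.5]
gripper_width: 0.996
grip_force: 0.0
[([0.4599, 0.0567, 0.0022], 0.58)] [ 0.49525473 -0.07080007  0.17703192] [[0.996, 0.088, 0.001], [0.088, -0.996, -0.0], [0.001, 0.0, -1.0]] [0.02549196 0.8278443  0.49454936]
```

View pics/w2.png

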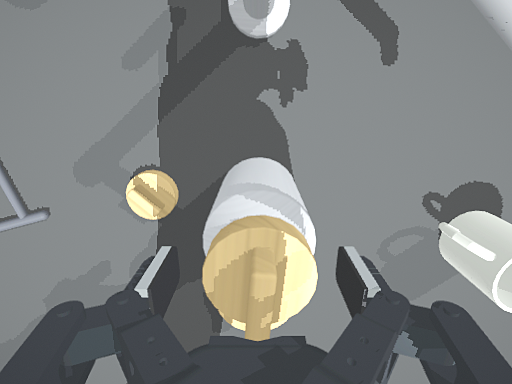

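The wrist view shows the fin between the fingers, with the cap circle centred near (260,272) and the finger midline near 256. I'll nudge +0.2 cm in y, then close.

```bash
python3 -m inch '[{"delta_pos":[0,0.2,0],"yaw":0},{"delta_pos":[0,0.2,0],"yaw":0}]'; python3 -m inch '[{"delta_pos":[0,0,0],"yaw":0},{"delta_pos":[0,0,0],"yaw":0},{"delta_pos":[0,0,0],"yaw":0},{"delta_pos":[0,0,0],"yaw":0},{"delta_pos":[0,0,0],"yaw":0},{"delta_pos":[0,0,0],"yaw":0},{"delta_pos":[0,0,0],"yaw":0},{"delta_pos":[0,0,0],"yaw":0}]' 0
```

```text
time: 4.53
eef_pos: [0.4951, -0.073, 0.1766]
orientation: [3.138, 0.138, 0.001]
wrist_force: [0.5, 0.1, -0.4]
gripper_width: 0.999
grip_force: 0.0
time: 5.52
eef_pos: [0.4951, -0.0726, 0.1765]
orientation: [3.139, 0.139, 0.001]
wrist_force: [1.0, 1.1, 3.4]
gripper_width: 0.146
grip_force: 58.5
```

```bash
python3 -m inch '[{"delta_pos":[0,0,-1],"yaw":0},{"delta_pos":[0,0,-2],"yaw":0},{"delta_pos":[0,0,-4],"yaw":0},{"delta_pos":[0,0,-7],"yaw":0},{"delta_pos":[0,0,-11],"yaw":0},{"delta_pos":[0,0,-15],"yaw":0},{"delta_pos":[0,0,-15],"yaw":0},{"delta_pos":[0,0,-15],"yaw":0}]'
python3 - <<'E'
from h import *
p,Rm,s=pose();T=cam2world('wrist',s)
w=optics.snapshot('wrist'); print(find('wrist','cap',T=T),find('wrist','bottle',T=T))
t=optics.snapshot('top'); print(find('top','cap'),find('top','bottle_mouth'),find('top','bottle'))
save('w3',np.hstack([cv2.resize(w,(400,300)),cv2.resize(t,(400,300))])); print(s['joints'],p)
E
```

```text
time: 6.52
eef_pos: [0.4944, -0.0728, 0.3259]
orientation: [3.138, 0.138, -0.001]
wrist_force: [-0.4, -0.5, -1.7]
gripper_width: 0.149
grip_force: 58.2
[([0.4733, -0.0754, 0.3005], 0.93), ([0.4595, 0.0523, 0.0041], 0.73)] [([0.4699, -0.0733, -0.0012], 0.84)]
[([0.4588, 0.051, -0.0018], 0.81), ([0.338, -0.0835, 0.0005], 0.64), ([0.7543, 0.1046, 0.0029], 0.64), ([0.5139, 0.302, 0.0711], 0.21)] [([0.465, -0.0778, 0.167], 0.7)] [([0.4711, -0.0759, -0.0033], 0.77)]
[ 0.52754245  0.26958176 -0.57615735  1.64717635  0.1526529   1.27079324
 -1.56015052] [ 0.49436233 -0.07280041  0.32593945]
```

View pics/w3.png

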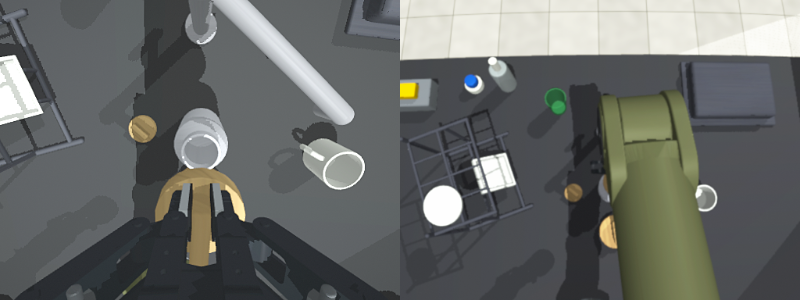

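The cap is upright in the pads, about 22–25 mm behind the grip. The bottle stands with its mouth open at (203,150) in the left half. Next, move in front of the rack with tool +x (the camera side) facing the rack's front.

```bash
python3 -m inch '[{"delta_pos":[0.5,-2,0],"yaw":8},{"delta_pos":[1.5,-5,0],"yaw":18},{"delta_pos":[2.5,-8,0],"yaw":28},{"delta_pos":[4,-12,0],"yaw":38},{"delta_pos":[5.5,-16,0],"yaw":48},{"delta_pos":[7,-20,0],"yaw":58},{"delta_pos":[8.6,-23,0],"yaw":68},{"delta_pos":[8.6,-24.3,0],"yaw":76.2},{"delta_pos":[8.6,-24.3,0],"yaw":76.2},{"delta_pos":[8.6,-24.3,0],"yaw":76.2},{"delta_pos":[8.6,-24.3,0],"yaw":76.2}]'
python3 - <<'E'
from h import *
p,Rm,s=pose();T=cam2world('wrist',s)
w=optics.snapshot('wrist'); save('w4',w)
for l in ['cap','cap_tray','rack']: print(l,find('wrist',l,T=T))
t=optics.snapshot('top'); print(find('top','cap_tray'),find('top','rack'))
t=optics.snapshot('scene'); print(find('scene','cap_tray'),find('scene','rack'),find('scene','bottle'),find('scene','bottle_mouth'))
save('s4',t); print(s['joints'].round(3),p,Rm.round(3).tolist())
o=np.hstack([cv2.resize(w,(400,300)),cv2.resize(t,(400,300))]); save('ws4',o)
E
```

```text
time: 8.25
eef_pos: [0.5589, 0.1788, 0.326]
orientation: [2.557, -1.823, 0.001]
wrist_force: [-0.1, -0.3, -2.4]
gripper_width: 0.146
grip_force: 58.3
cap [([0.5534, 0.2049, 0.2984], 0.67), ([0.3297, -0.0832, -0.0029], 0.64), ([0.4552, 0.0567, 0.0023], 0.6)]
cap_tray []
rack [([0.5202, 0.2979, -0.0025], 0.94), ([0.7558, 0.1048, -0.0014], 0.45)]
[([0.5136, 0.3004, 0.0727], 0.84)] [([0.5164, 0.2949, -0.0027], 0.74), ([0.5514, -0.2226, 0.1872], 0.17)]
[([0.5186, 0.3009, 0.0729], 0.69)] [([0.5137, 0.2962, 0.0003], 0.74)] [([0.4717, -0.0724, -0.0027], 0.91)] [([0.468, -0.0757, 0.1644], 0.94)]
[-0.768  0.45   0.683  1.443 -0.284  1.349 -2.881] [0.55886657 0.17875267 0.32601836] [[0.326, -0.945, 0.0], [-0.945, -0.326, -0.001], [0.001, 0.0, -1.0]]
```

View pics/ws4.png

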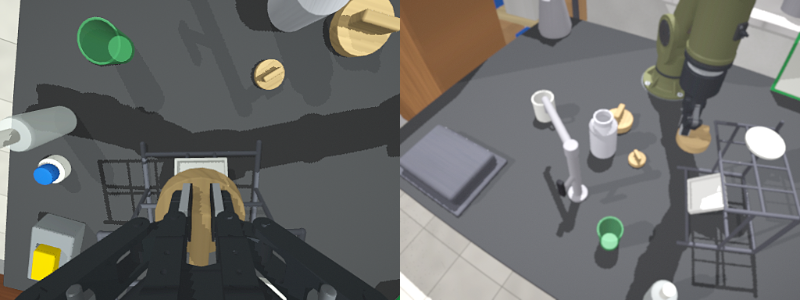

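Left half: the cap is held level in front of the rack, with the tray at about (200,165). Right half: the bottle is untouched. Joint 7 is close to its limit, so I'll watch the orientation. Now descend in front of the rack, then go in under the shelf edge.

```bash
python3 -m inch '[{"delta_pos":[0,0,4],"yaw":0},{"delta_pos":[0,0,9],"yaw":0},{"delta_pos":[0,0,14],"yaw":0},{"delta_pos":[0,0,18],"yaw":0},{"delta_pos":[0,0,19],"yaw":0},{"delta_pos":[0,0,19],"yaw":0},{"delta_pos":[0,0,19],"yaw":0}]'; python3 -c "
from h import *
p,Rm,s=pose();print(Rm.round(3).tolist(),s['joints'].round(3))"
```

```text
time: 9.72
eef_pos: [0.5604, 0.177, 0.1381]
orientation: [-2.553, 1.826, -0.003]
wrist_force: [0.6, -0.0, -1.4]
gripper_width: 0.146
grip_force: 58.4
[[0.323, -0.946, 0.003], [-0.946, -0.323, 0.001], [0.0, -0.003, -1.0]] [-0.714  0.601  0.597  1.74  -0.41   0.924 -2.761]
```

```bash
python3 -m inch '[{"delta_pos":[-2,0.15,0],"yaw":0},{"delta_pos":[-4,0.15,0],"yaw":0},{"delta_pos":[-5.5,0.15,0],"yaw":0},{"delta_pos":[-6.4,0.15,0],"yaw":0},{"delta_pos":[-6.9,0.15,0],"yaw":0},{"delta_pos":[-6.9,0.15,0],"yaw":0},{"delta_pos":[-6.9,0.15,0],"yaw":0}]'
python3 - <<'E'
from h import *
p,Rm,s=pose();print(Rm.round(3).tolist(),s['joints'].round(3))
d=p[:2]-[.5165,.2992]; print(d@[-.326,.9455],d@[-.9455,-.326])
t=optics.snapshot('scene'); print(find('scene','cap'))
q=project('scene',[[.5165,.2992,.1]])[0].astype(int); print(q)
y=max(q[1]-150,0);x=min(max(q[0]-100,0),512-200)
save('s5',cv2.resize(t[y:y+200,x:x+200],None,fx=3,fy=3,interpolation=cv2.INTER_CUBIC))
E
```

```text
time: 10.6
eef_pos: [0.5357, 0.241, 0.1364]
orientation: [2.554, -1.828, 0.001]
wrist_force: [-0.4, 0.3, -0.1]
gripper_width: 0.148
grip_force: 58.4
[[0.322, -0.947, 0.0], [-0.947, -0.322, -0.0], [0.0, -0.0, -1.0]] [-0.86   0.617  0.649  1.74  -0.449  0.937 -2.841]
-0.061268547313760004 0.0008329277531258386
[([0.3335, -0.083, 0.002], 0.72), ([0.5809, -0.1826, 0.2335], 0.71), ([0.5294, 0.2696, 0.1135], 0.58), ([0.4589, 0.051, -0.0004], 0.54)]
[396 242]
```

View pics/s5.png

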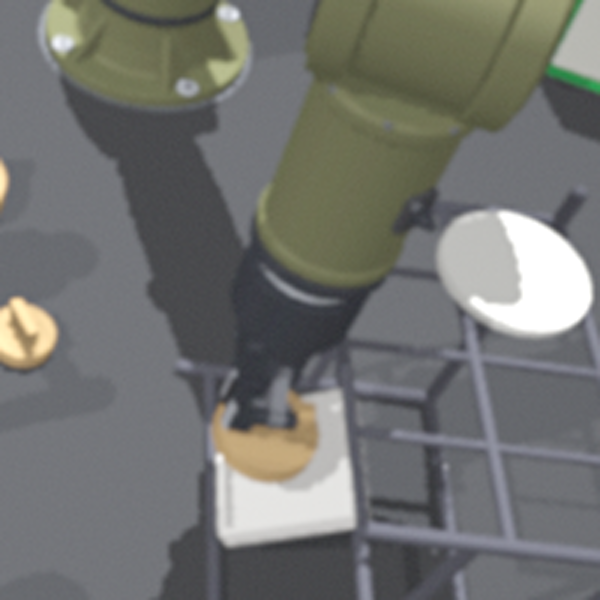

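The scene crop shows the cap held level above the tray at (265,440), with the gripper just in front of the shelf's front wire at (350,400) and no contact. Descend to touch.

```bash
python3 -m inch '[{"delta_pos":[0,-0.1,1],"yaw":0},{"delta_pos":[-0.2,-0.1,2],"yaw":0},{"delta_pos":[-0.4,-0.1,2.5],"yaw":0},{"delta_pos":[-0.4,-0.1,2.9],"yaw":0},{"delta_pos":[-0.4,-0.1,2.9],"yaw":0}]'; python3 -m inch '[{"delta_pos":[0,0,0.3],"yaw":0},{"delta_pos":[0,0,0.6],"yaw":0},{"delta_pos":[0,0,0.6],"yaw":0}]'
```

```text
time: 11.32
eef_pos: [0.5371, 0.2415, 0.1077]
orientation: [2.55, -1.833, 0.008]
wrist_force: [4.4, -14.0, 0.8]
gripper_width: 0.149
grip_force: 58.4
time: 11.7
eef_pos: [0.5385, 0.241, 0.1026]
orientation: [-2.55, 1.834, -0.011]
wrist_force: [5.2, -13.8, 7.5]
gripper_width: 0.15
grip_force: 60.0
```

Body contact with the shelf edge starts at TCP X≈-62 mm (14 N, horizontal). I'll back off 6 mm and let the tray floor pivot the cap while lowering. If it stops on the front lip, I'll nudge it up-slope afterwards.

```bash
python3 -m inch '[{"delta_pos":[0.6,0,0],"yaw":0},{"delta_pos":[0.6,0,0.4],"yaw":0},{"delta_pos":[0.6,0,0.8],"yaw":0},{"delta_pos":[0.6,0,0.8],"yaw":0}]';  python3 -m inch '[{"delta_pos":[0,0,0.3],"yaw":0},{"delta_pos":[0,0,0.6],"yaw":0},{"delta_pos":[0,0,0.6],"yaw":0}]'
python3 - <<'E'
from h import *
p,Rm,s=pose();print(Rm.round(3).tolist())
d=p[:2]-[.5165,.2992]; print(d@[-.326,.9455],d@[-.9455,-.326],p[2],s['wrist_force'])
E
```

```text
time: 12.2
eef_pos: [0.5412, 0.2363, 0.0953]
orientation: [-2.549, 1.831, -0.013]
wrist_force: [5.6, -9.8, 14.8]
gripper_width: 0.15
grip_force: 62.5
time: 12.58
eef_pos: [0.542, 0.2345, 0.0897]
orientation: [-2.549, 1.834, -0.016]
wrist_force: [5.8, -14.8, 14.6]
gripper_width: 0.148
grip_force: 66.0
[[0.318, -0.948, 0.009], [-0.948, -0.318, -0.005], [0.007, -0.007, -1.0]]
-0.06946217267325143 -0.003004072455010378 0.0896827570967689 [  5.7824735  -14.80006333  14.59850031]
```

```bash
cat > capm.py <<'E'
from h import *
p,Rm,s=pose();T=cam2world('wrist',s)
rk=lambda q:np.round([(np.array(q[:2])-[.5165,.2992])@[-.326,.9455]*1e3,(np.array(q[:2])-[.5165,.2992])@[-.9455,-.326]*1e3,q[2]*1e3],1)
print('tcp',rk(p),'F',np.round(s['wrist_force'],1))
for c in ['wrist','scene','top']:
    optics.snapshot(c)
    for q,sc in find(c,'cap',T=T if c=='wrist' else None):
        r=rk(q)
        if abs(r[0])<120 and abs(r[1])<80: print(c,r,sc)
E
python3 capm.py
```

```text
tcp [-69.5  -3.   89.7] F [  5.8 -14.8  14.6]
wrist [-39.   -6.3  70.4] 0.91
scene [-37.9  -4.8  71.3] 0.74
top [-40.1  -7.4  68.7] 0.42
```

It is pivoting as intended: about 9° so far, and the contact forces fit the edge sliding up the tray floor. Continue.

```bash
python3 -m inch '[{"delta_pos":[-0.3,0.3,0.2],"yaw":0},{"delta_pos":[-0.5,0.3,0.5],"yaw":0},{"delta_pos":[-0.5,0.3,0.8],"yaw":0},{"delta_pos":[-0.5,0.3,1.0],"yaw":0},{"delta_pos":[-0.5,0.3,1.0],"yaw":0}]'; python3 capm.py
```

```text
time: 13.5
eef_pos: [0.5415, 0.2342, 0.0812]
orientation: [-2.543, 1.838, -0.028]
wrist_force: [12.3, -24.6, 19.2]
gripper_width: 0.149
grip_force: 76.3
tcp [-69.6  -2.5  81.2] F [ 12.3 -24.6  19.2]
wrist [-36.   -2.4  65.8] 0.97
scene [-31.4  -6.4  69.8] 0.59
top [-37.7  -8.5  65.1] 0.51
```

About 16.5° now, but the load is pushing the cap towards the front lip. I'll unload by lifting about 1 cm and re-centre at X≈-63. Then I'll set it lightly on the floor, release, and re-grip nearer the fin's upper front corner, so the rest of the pivot fits in front of the shelf.

```bash
python3 -m inch '[{"delta_pos":[0.8,0,-0.5],"yaw":0},{"delta_pos":[0.8,0,-1.5],"yaw":0},{"delta_pos":[0.6,0.2,-1.8],"yaw":0},{"delta_pos":[0.6,0.2,-1.8],"yaw":0},{"delta_pos":[0.6,0.2,-1.5],"yaw":0},{"delta_pos":[0.6,0.2,-1.5],"yaw":0}]'; python3 capm.py
```

```text
time: 14.55
eef_pos: [0.5321, 0.2378, 0.0917]
orientation: [2.555, -1.827, -0.001]
wrist_force: [0.7, 0.1, -0.1]
gripper_width: 0.149
grip_force: 73.1
tcp [-63.2   5.2  91.7] F [ 0.7  0.1 -0.1]
wrist [-34.1   4.9  75.7] 0.86
scene [-24.6   4.2  78.8] 0.68
scene [4.4 1.8 1.7] 0.16
top [-30.4   0.4  74.4] 0.57
```

```bash
python3 -m inch '[{"delta_pos":[0,-0.4,0],"yaw":0},{"delta_pos":[-0.1,-0.4,0.3],"yaw":0},{"delta_pos":[-0.2,-0.4,0.6],"yaw":0},{"delta_pos":[-0.3,-0.4,0.9],"yaw":0},{"delta_pos":[-0.4,-0.4,1.1],"yaw":0},{"delta_pos":[-0.4,-0.4,1.1],"yaw":0}]'; python3 capm.py
```

```text
time: 15.6
eef_pos: [0.5372, 0.2397, 0.0829]
orientation: [-2.552, 1.831, -0.007]
wrist_force: [0.9, -7.9, 11.8]
gripper_width: 0.15
grip_force: 76.4
tcp [-63.   -0.2  82.9] F [ 0.9 -7.9 11.8]
wrist [-27.5  -2.2  70.1] 0.97
scene [-27.   -1.4  69.9] 0.83
top [-28.8  -2.6  66.5] 0.67
```

The cap is resting lightly on the floor and almost on the lip. Unload slightly, release, and re-grip 5 mm further forward and 5 mm higher.

```bash
python3 -m inch '[{"delta_pos":[0.2,0,-0.1],"yaw":0},{"delta_pos":[0.3,0,-0.2],"yaw":0},{"delta_pos":[0.3,0,-0.2],"yaw":0}]'; python3 -m inch '[{"delta_pos":[0,0,0],"yaw":0},{"delta_pos":[0,0,0],"yaw":0},{"delta_pos":[0,0,0],"yaw":0},{"delta_pos":[0,0,0],"yaw":0}]' 0.35; python3 capm.py
```

```text
time: 16.27
eef_pos: [0.5368, 0.2396, 0.0836]
orientation: [-2.554, 1.828, -0.002]
wrist_force: [3.1, -2.5, 2.9]
gripper_width: 0.15
grip_force: 75.0
time: 16.77
eef_pos: [0.5359, 0.24, 0.0831]
orientation: [2.555, -1.827, -0.0]
wrist_force: [0.1, -0.2, -0.4]
gripper_width: 0.351
grip_force: 0.0
tcp [-62.3   1.   83.1] F [ 0.1 -0.2 -0.4]
wrist [-32.1  -0.1  63.6] 0.83
scene [-28.8  -1.4  68.9] 0.93
top [-33.8  -4.   65.9] 0.63
top [-2.5  2.3 -0.8] 0.63
```

```bash
python3 -m inch '[{"delta_pos":[0.7,0,-0.1],"yaw":0},{"delta_pos":[1.3,0,-0.1],"yaw":0},{"delta_pos":[1.3,0,-0.1],"yaw":0}]'; python3 -m inch '[{"delta_pos":[0,0,0],"yaw":0},{"delta_pos":[0,0,0],"yaw":0},{"delta_pos":[0,0,0],"yaw":0},{"delta_pos":[0,0,0],"yaw":0}]' 0;  python3 -m inch '[{"delta_pos":[0,0,-0.7],"yaw":0},{"delta_pos":[-0.5,0,-1.4],"yaw":0},{"delta_pos":[-1.1,0,-1.6],"yaw":0},{"delta_pos":[-1.1,0,-1.6],"yaw":0},{"delta_pos":[-1.1,0,-1.6],"yaw":0}]'; python3 capm.py
```

```text
time: 17.45
eef_pos: [0.5407, 0.2265, 0.0845]
orientation: [-2.554, 1.829, -0.001]
wrist_force: [0.4, -0.8, -0.1]
gripper_width: 0.347
grip_force: 0.0
time: 17.95
eef_pos: [0.5403, 0.2275, 0.0843]
orientation: [2.555, -1.827, 0.0]
wrist_force: [1.0, -1.6, 1.1]
gripper_width: 0.144
grip_force: 58.4
time: 18.58
eef_pos: [0.5365, 0.2381, 0.1001]
orientation: [2.555, -1.827, -0.0]
wrist_force: [1.0, 0.4, -0.7]
gripper_width: 0.144
grip_force: 58.5
tcp [-64.3   1.  100.1] F [ 1.   0.4 -0.7]
wrist [-21.6  -0.7  81. ] 0.73
scene [-21.2   1.7  84. ] 0.95
top [-21.6  -2.6  78.9] 0.63
```

Re-gripped, with the cap at ~20° and clear of the lip. Lower to finish the pivot.

```bash
python3 -m inch '[{"delta_pos":[-0.1,0,0.6],"yaw":0},{"delta_pos":[-0.2,0,1.0],"yaw":0},{"delta_pos":[-0.3,0,1.3],"yaw":0},{"delta_pos":[-0.4,0,1.6],"yaw":0},{"delta_pos":[-0.4,0,1.6],"yaw":0}]'; python3 capm.py
```

```text
time: 19.5
eef_pos: [0.5378, 0.2388, 0.0888]
orientation: [-2.55, 1.829, -0.006]
wrist_force: [-7.2, -10.4, 39.5]
gripper_width: 0.14
grip_force: 62.9
tcp [-64.1  -0.5  88.8] F [ -7.2 -10.4  39.5]
wrist [-17.9  -1.6  70.3] 0.82
scene [-19.5  -1.7  73.4] 0.8
top [-21.3  -0.5  71.4] 0.74
```

```bash
python3 -m inch '[{"delta_pos":[0,0,0.3],"yaw":0},{"delta_pos":[0,0,0.6],"yaw":0},{"delta_pos":[-0.1,0,0.8],"yaw":0},{"delta_pos":[-0.1,0,0.8],"yaw":0}]'; python3 capm.py
```

```text
time: 20.3
eef_pos: [0.5443, 0.2391, 0.0855]
orientation: [-2.54, 1.826, -0.022]
wrist_force: [-0.2, -13.4, 58.3]
gripper_width: 0.142
grip_force: 67.1
tcp [-65.9  -6.7  85.5] F [ -0.2 -13.4  58.3]
wrist [-20.7  -6.   69.2] 0.61
scene [-19.8  -6.3  73.3] 0.82
top [-20.6  -7.6  69. ] 0.61
```

The front rim is sitting on the lip (58 N up). Unload, lift, advance to the shelf limit, and lower again with the rim inside the lip.

```bash
python3 -m inch '[{"delta_pos":[0.2,0,-1.0],"yaw":0},{"delta_pos":[0.2,0,-2.0],"yaw":0},{"delta_pos":[0,0,-2.0],"yaw":0},{"delta_pos":[0,0,-2.0],"yaw":0}]'; python3 capm.py
```

```text
time: 21.1
eef_pos: [0.536, 0.2405, 0.0964]
orientation: [2.552, -1.83, 0.004]
wrist_force: [3.3, -8.2, 2.5]
gripper_width: 0.143
grip_force: 60.5
tcp [-61.8   0.7  96.4] F [ 3.3 -8.2  2.5]
wrist [-16.3   1.3  81.5] 0.72
scene [-14.6   2.5  85. ] 0.56
top [-17.5  -2.2  84. ] 0.71
top [ 1.9  0.6 69.8] 0.26
```

```bash
python3 -m inch '[{"delta_pos":[-0.1,-0.1,0.5],"yaw":0},{"delta_pos":[-0.3,-0.1,0.8],"yaw":0},{"delta_pos":[-0.4,-0.1,1.1],"yaw":0},{"delta_pos":[-0.4,-0.1,1.3],"yaw":0},{"delta_pos":[-0.4,-0.1,1.3],"yaw":0}]'; python3 capm.py
```

```text
time: 22.02
eef_pos: [0.5381, 0.2405, 0.0841]
orientation: [2.548, -1.834, 0.013]
wrist_force: [7.1, -19.1, 5.4]
gripper_width: 0.14
grip_force: 61.4
tcp [-62.5  -1.2  84.1] F [  7.1 -19.1   5.4]
wrist [-16.   -1.1  68.9] 0.86
scene [-14.5   0.3  77.3] 0.67
scene [ 4.4 -4.2 75.4] 0.63
top [-17.1  -4.2  72.2] 0.5
```

```bash
python3 -m inch '[{"delta_pos":[0.1,0,0.3],"yaw":0},{"delta_pos":[0.1,0,0.5],"yaw":0},{"delta_pos":[0.1,0,0.7],"yaw":0},{"delta_pos":[0.1,0,0.7],"yaw":0}]'; python3 capm.py
```

```text
time: 22.82
eef_pos: [0.5374, 0.2413, 0.0767]
orientation: [2.55, -1.831, 0.009]
wrist_force: [4.6, -12.1, 6.9]
gripper_width: 0.141
grip_force: 67.8
tcp [-61.5  -0.9  76.7] F [  4.6 -12.1   6.9]
wrist [-13.1  -0.5  65.7] 0.74
scene [-1.3  0.2 74.1] 0.24
top [-14.5  -5.2  67.6] 0.63
```

```bash
python3 -m inch '[{"delta_pos":[0.1,0,0.3],"yaw":0},{"delta_pos":[0.1,0,0.5],"yaw":0},{"delta_pos":[0.1,0,0.5],"yaw":0}]'; python3 capm.py
```

```text
time: 23.5
eef_pos: [0.5375, 0.2414, 0.0754]
orientation: [-2.551, 1.83, -0.006]
wrist_force: [-6.8, -12.9, 39.9]
gripper_width: 0.141
grip_force: 72.2
tcp [-61.5  -1.1  75.4] F [ -6.8 -12.9  39.9]
wrist [-11.4  -0.9  69.9] 0.9
scene [-8.3 -3.  68. ] 0.88
top [-14.3  -4.9  70.1] 0.74
```

The steep force rise and the measured tilt (~35°, origin within 1 mm of the flat pose) show the cap is seated. Unload and release.

```bash
python3 -m inch '[{"delta_pos":[0.1,0,-0.3],"yaw":0},{"delta_pos":[0.2,0,-0.5],"yaw":0},{"delta_pos":[0.2,0,-0.5],"yaw":0}]'; python3 -m inch '[{"delta_pos":[0,0,0],"yaw":0},{"delta_pos":[0,0,0],"yaw":0},{"delta_pos":[0,0,0],"yaw":0},{"delta_pos":[0,0,0],"yaw":0}]' 0.4; python3 -m inch '[{"delta_pos":[1.5,0,-0.5],"yaw":0},{"delta_pos":[4,0,-1],"yaw":0},{"delta_pos":[7,0,-3],"yaw":0},{"delta_pos":[9,0,-7],"yaw":0},{"delta_pos":[9,0,-12],"yaw":0},{"delta_pos":[9,0,-17],"yaw":0},{"delta_pos":[9,0,-22],"yaw":0},{"delta_pos":[9,0,-25],"yaw":0},{"delta_pos":[9,0,-25],"yaw":0},{"delta_pos":[9,0,-25],"yaw":0}]'
python3 - <<'E'
from h import *
exec(open('capm.py').read().split('\n',1)[1])
print(p,Rm.round(3).tolist(),s['joints'].round(2))
w=optics.snapshot('wrist'); t=optics.snapshot('scene')
c='scene'
for l in ['bottle','bottle_mouth','spout_outlet','spout_grip','tap','mug','tumbler']: print(l,find('scene',l))
q=project('scene',[[.5165,.2992,.1]])[0].astype(int)
cr=t[q[1]-50:q[1]+60,q[0]-73:q[0]+73]
save('f1',np.hstack([cv2.resize(w,(400,300)),cv2.resize(cr,(400,300),interpolation=cv2.INTER_CUBIC)]))
E
```

```text
time: 24.18
eef_pos: [0.5371, 0.2414, 0.0766]
orientation: [2.554, -1.829, 0.004]
wrist_force: [3.0, -6.0, 4.8]
gripper_width: 0.145
grip_force: 68.4
time: 24.68
eef_pos: [0.5357, 0.2434, 0.0761]
orientation: [2.556, -1.827, -0.001]
wrist_force: [0.8, -0.1, -0.0]
gripper_width: 0.398
grip_force: 0.0
time: 25.92
eef_pos: [0.5648, 0.1571, 0.3257]
orientation: [2.554, -1.828, -0.001]
wrist_force: [-0.3, -0.2, -0.3]
gripper_width: 0.401
grip_force: 0.0
tcp [-150.1    0.6  325.7] F [-0.3 -0.2 -0.3]
wrist [-12.4   2.2  69. ] 0.6
scene [-10.9  -0.8  69.6] 0.71
top [-15.4  -6.3  66.9] 0.89
[0.56479837 0.15714406 0.3257397 ] [[0.323, -0.947, -0.001], [-0.947, -0.323, -0.0], [-0.0, 0.001, -1.0]] [-0.77  0.47  0.76  1.45 -0.32  1.36 -2.81]
bottle [([0.4738, -0.0746, -0.0012], 0.62)]
bottle_mouth [([0.4701, -0.0784, 0.1671], 0.88)]
spout_outlet [([0.5485, -0.2231, 0.1849], 0.75)]
spout_grip [([0.5827, -0.1829, 0.2345], 0.62)]
tap [([0.6664, -0.0581, 0.0016], 0.68)]
mug [([0.4284, -0.351, 0.0001], 0.96)]
tumbler [([0.7543, 0.1049, 0.0024], 0.97)]
```

View pics/f1.png

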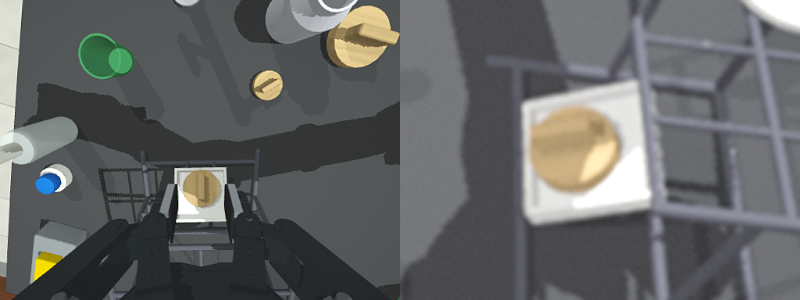

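Left: the cap lies in the tray at (202,188). Right: it sits flat inside the walls, fin up, at (575,150). The bottle, mug and tumbler haven't moved. Now to the spout: align tool x with the tube, above spout_grip.

```bash
python3 -m inch '[{"delta_pos":[2,0.5,0],"yaw":-8},{"delta_pos":[4,1,0],"yaw":-18},{"delta_pos":[7,2,0],"yaw":-28},{"delta_pos":[10,3,0],"yaw":-38},{"delta_pos":[13,4,0],"yaw":-48},{"delta_pos":[16,5,0],"yaw":-58},{"delta_pos":[19,6,0],"yaw":-68},{"delta_pos":[22,7,0],"yaw":-78},{"delta_pos":[25,8,0],"yaw":-88},{"delta_pos":[28,8.5,0],"yaw":-98},{"delta_pos":[30,9,0],"yaw":-108},{"delta_pos":[32,9.4,0],"yaw":-118},{"delta_pos":[32.5,9.4,0],"yaw":-126},{"delta_pos":[32.5,9.4,0],"yaw":-126},{"delta_pos":[32.5,9.4,0],"yaw":-126},{"delta_pos":[32.5,9.4,0],"yaw":-126}]' 0.9
python3 - <<'E'
from h import *
p,Rm,s=pose();T=cam2world('wrist',s); print(p,Rm.round(3).tolist(),s['joints'].round(2))
optics.snapshot('wrist'); 
for l in ['spout_grip','spout_outlet','tap']: print(l,find('wrist',l,T=T))
E
```

```text
time: 28.68
eef_pos: [0.5813, -0.1795, 0.3263]
orientation: [-2.789, -1.446, -0.0]
wrist_force: [-0.2, 0.3, 0.8]
gripper_width: 0.897
grip_force: 0.0
[ 0.58129279 -0.17945902  0.32634692] [[0.576, 0.817, 0.0], [0.817, -0.576, 0.0], [0.0, -0.0, -1.0]] [ 0.1   0.43  0.27  1.38 -0.11  1.34 -0.25]
spout_grip [([0.5815, -0.1777, 0.2416], 0.78)]
spout_outlet []
tap []
```

```bash
python3 -m inch '[{"delta_pos":[0,0,4],"yaw":0},{"delta_pos":[0,0,8],"yaw":0},{"delta_pos":[0,0,10.5],"yaw":0},{"delta_pos":[0,0,11.4],"yaw":0},{"delta_pos":[0,0,11.4],"yaw":0},{"delta_pos":[0,0,11.4],"yaw":0}]'; python3 -m inch '[{"delta_pos":[0,0,0],"yaw":0},{"delta_pos":[0,0,0],"yaw":0},{"delta_pos":[0,0,0],"yaw":0},{"delta_pos":[0,0,0],"yaw":0},{"delta_pos":[0,0,0],"yaw":0}]' 0.37
python3 - <<'E'
from h import *
p,Rm,s=pose(); print(p,s['gripper_width'],s['wrist_force'])
H=np.array([.665,-.0587]); d=p[:2]-H; r=np.hypot(*d); a0=np.arctan2(d[1],d[0]); print(r,np.degrees(a0)%360, 'target', np.degrees(np.arctan2(-.0753+.0587,.471-.665))%360)
M=Rm[:2,:2]
for da in range(0,57,4):
    a=a0-np.radians(da); q=H+r*np.array([np.cos(a),np.sin(a)]); print(da,np.round(M.T@(q-p[:2])*100,1).tolist(),q.round(3).tolist())
E
```

```text
time: 29.62
eef_pos: [0.5819, -0.1804, 0.2136]
orientation: [2.787, 1.446, 0.002]
wrist_force: [1.2, -0.5, 1.3]
gripper_width: 0.898
grip_force: 0.0
time: 30.25
eef_pos: [0.5813, -0.1801, 0.2123]
orientation: [-2.788, -1.447, -0.0]
wrist_force: [-0.7, 0.4, 0.6]
gripper_width: 0.368
grip_force: 0.0
[ 0.58125438 -0.18005331  0.21228618] 0.36774475972586956 [-0.68943845  0.41270294  0.63757189]
0.14744475367646473 235.39053770830344 target 184.89071563295897
0 [0.0, 0.0] [0.581, -0.18]
4 [0.0, -1.0] [0.573, -0.174]
8 [0.1, -2.1] [0.565, -0.167]
12 [0.3, -3.1] [0.558, -0.16]
16 [0.5, -4.1] [0.551, -0.152]
20 [0.8, -5.1] [0.545, -0.144]
24 [1.2, -6.0] [0.539, -0.135]
28 [1.7, -6.9] [0.534, -0.127]
32 [2.2, -7.8] [0.53, -0.117]
36 [2.7, -8.7] [0.526, -0.108]
40 [3.4, -9.5] [0.523, -0.098]
44 [4.0, -10.3] [0.52, -0.088]
48 [4.8, -11.0] [0.519, -0.078]
52 [5.6, -11.7] [0.518, -0.067]
56 [6.4, -12.3] [0.518, -0.057]
```

```bash
python3 -m inch '[{"delta_pos":[0,-1,0],"yaw":4},{"delta_pos":[0.1,-2.1,0],"yaw":8},{"delta_pos":[0.3,-3.1,0],"yaw":12},{"delta_pos":[0.5,-4.1,0],"yaw":16},{"delta_pos":[0.8,-5.1,0],"yaw":20},{"delta_pos":[1.2,-6,0],"yaw":24},{"delta_pos":[1.7,-6.9,0],"yaw":28},{"delta_pos":[2.2,-7.8,0],"yaw":32},{"delta_pos":[2.7,-8.7,0],"yaw":36},{"delta_pos":[3.4,-9.5,0],"yaw":40},{"delta_pos":[4,-10.3,0],"yaw":44},{"delta_pos":[4.8,-11,0],"yaw":48},{"delta_pos":[5.2,-11.4,0],"yaw":50},{"delta_pos":[5.2,-11.4,0],"yaw":50},{"delta_pos":[5.2,-11.4,0],"yaw":50}]'
cat > sp.py <<'E'
from h import *
p,Rm,s=pose(); print(p,s['wrist_force'].round(1),Rm.round(3).tolist())
for c in ['scene','top','wrist']:
    T=cam2world(c,s); optics.snapshot(c)
    for l in ['spout_outlet','spout_grip','bottle_mouth','bottle']: print(c,l,find(c,l,T=T)[:2])
E
python3 sp.py
```

```text
time: 32.12
eef_pos: [0.518, -0.0721, 0.2123]
orientation: [-3.139, -0.134, -0.0]
wrist_force: [-0.3, 0.4, -0.6]
gripper_width: 0.37
grip_force: 0.0
[ 0.51801126 -0.07208599  0.2123336 ] [-0.3  0.4 -0.6] [[0.996, 0.085, 0.0], [0.085, -0.996, 0.0], [0.0, -0.0, -1.0]]
scene spout_outlet [([0.4646, -0.084, 0.1845], 0.75)]
scene spout_grip []
scene bottle_mouth [([0.4699, -0.078, 0.1646], 0.82)]
scene bottle [([0.4708, -0.072, 0.0024], 0.57)]
top spout_outlet []
top spout_grip []
top bottle_mouth []
top bottle []
wrist spout_outlet []
wrist spout_grip [([0.5176, -0.0728, 0.2354], 0.69)]
wrist bottle_mouth [([0.4718, -0.0703, 0.1642], 0.67)]
wrist bottle [([0.471, -0.0706, 0.1654], 0.67)]
```

The outlet is near (0.465,-0.083) and should be at y≈-0.076. Push 5 mm more, back to centre, open, lift and re-measure.

```bash
python3 -m inch '[{"delta_pos":[0,-0.3,0],"yaw":1},{"delta_pos":[0,-0.5,0],"yaw":2},{"delta_pos":[0,-0.5,0],"yaw":2},{"delta_pos":[0,-0.5,0],"yaw":2},{"delta_pos":[0,-0.1,0],"yaw":2},{"delta_pos":[0,-0.1,0],"yaw":2}]'; python3 -m inch '[{"delta_pos":[0,0,0],"yaw":0},{"delta_pos":[0,0,0],"yaw":0},{"delta_pos":[0,0,0],"yaw":0},{"delta_pos":[0,0,0],"yaw":0},{"delta_pos":[0,0,-4],"yaw":0},{"delta_pos":[0,0,-9],"yaw":0},{"delta_pos":[0,0,-14],"yaw":0},{"delta_pos":[0,0,-18],"yaw":0},{"delta_pos":[0,0,-18],"yaw":0},{"delta_pos":[0,0,-18],"yaw":0}]' 0.9; python3 sp.py
```

```text
time: 33.62
eef_pos: [0.5179, -0.0714, 0.2123]
orientation: [3.141, 0.077, 0.0]
wrist_force: [0.3, -0.2, -0.3]
gripper_width: 0.368
grip_force: 0.0
time: 34.88
eef_pos: [0.5176, -0.0708, 0.3916]
orientation: [-3.14, -0.078, 0.001]
wrist_force: [-0.2, 0.1, -0.0]
gripper_width: 0.903
grip_force: 0.0
[ 0.51756226 -0.07079798  0.39160923] [-0.2  0.1 -0. ] [[0.999, 0.05, -0.001], [0.05, -0.999, 0.0], [-0.001, -0.0, -1.0]]
scene spout_outlet [([0.4673, -0.078, 0.1839], 0.56)]
scene spout_grip [([0.5181, -0.0699, 0.2354], 0.79)]
scene bottle_mouth [([0.4732, -0.0757, 0.166], 0.89)]
scene bottle [([0.4728, -0.0707, -0.001], 0.57), ([0.5178, 0.2915, 0.0711], 0.17)]
top spout_outlet []
top spout_grip []
top bottle_mouth []
top bottle []
wrist spout_outlet []
wrist spout_grip [([0.5188, -0.0708, 0.2382], 0.76)]
wrist bottle_mouth [([0.4752, -0.0713, 0.1638], 0.63)]
wrist bottle [([0.4673, -0.0739, 0.0037], 0.96)]
```

```bash
python3 capm.py
python3 - <<'E'
from h import *
optics.snapshot('scene')
for l in ['mug','tumbler']: print(l,find('scene',l))
print(ticket.close_job())
E
```

```text
tcp [-350.4  119.4  392.3] F [ 0.  -0.1  0.4]
wrist [-13.3  -3.9  69.3] 0.85
scene [-10.7   1.1  71.7] 0.59
top [-12.3  -6.5  69.2] 0.68
mug [([0.4303, -0.3534, -0.003], 0.93), ([0.4678, -0.0744, 0.1858], 0.21)]
tumbler [([0.7531, 0.1039, 0.0025], 0.73)]
the job is handed in; nothing more can be done
None
```

The job is handed in at about 35 s: the cap lies flat, fin up, in the tray, and the spout's outlet is over the open bottle mouth, about 6 mm off centre with 17 mm allowed. The bottle, mug and tumbler have not moved, by the last camera readings. No verdict came back, and the gripper touched the shelf edge (about 20 N at most) while seating the cap.

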